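# Open the flask guard's gate and hold it wide

### The job

One of the two bays of the steel flask guard holds the conical flask with the orange neck sleeve: open that bay's gate and hold it wide for me, so that I can take the flask out. Squeeze the gate's inner (yellow) catch, draw the gate out to its vent stop and let that catch spring back; then squeeze the outer (red) catch and, still squeezing it, swing the gate past its detent until it stands about square to the guard's front. Finish there, still gripping the red catch squeezed so that the gate stays wide open; keep the other gate shut and do not disturb the glassware or the things on the bench.

Things in the scene. Friction and masses are not known exactly. Their poses are not given: they have to be found in the camera images.
- station: Stainless flask guard fixed to the bench, two bays side by side, open at the top, 520 mm wide (y), 200 mm high. Origin: on the bench at mid-width in the plane of the shut gates; +x into the bays, +y to the left bay. Both gates hinge at the centre post and open towards the robot. A bracket with brass detent plungers on the post is 253 mm high, up to 55 mm from mid-width, up to 33 mm in front of the gates.
- gate_left (a joint): Hinge angle of the left (+y) gate, rad: 0 shut, growing as it swings towards the robot (counter-clockwise from above), 1.65 at its end stop. A spring closes it (0.13 to 0.24 N m). A ball detent adds about 0.4 N m between 0.45 and 0.75; past it the gate, let go, falls back to about 1.04, which is not wide. Let go at the vent stop it rests at about 0.10.
- gate_right (a joint): Hinge angle of the right (-y) gate, rad: 0 shut, growing as it swings towards the robot (clockwise from above), 1.65 at its end stop. A spring closes it (0.13 to 0.24 N m). A ball detent adds about 0.4 N m between 0.45 and 0.75; past it the gate, let go, falls back to about 1.04, which is not wide. Let go at the vent stop it rests at about 0.10.
- hinge_left (a point): Point on the left gate's vertical hinge axis, 240 mm above the bench, 22 mm to the left of the station's middle; fixed, with the station's axes. The gate is a clear panel in a steel frame, 12 mm thick, 217 mm long from this axis, top rail at 200 mm. A header rail with keepers (top 208 mm) runs 8 to 21 mm behind the shut gates.
- hinge_right (a point): Point on the right gate's vertical hinge axis, 240 mm above the bench, 22 mm to the right of the station's middle; fixed, with the station's axes. The gate is a clear panel in a steel frame, 12 mm thick, 217 mm long from this axis, top rail at 200 mm. A header rail with keepers (top 208 mm) runs 8 to 21 mm behind the shut gates.
- inner_catch_left (a point): Grip point amid the 2 yellow tabs of the left gate's inner catch, on the gate's top rail 95 mm from the hinge axis, 240 mm above the bench. z up, +x into the bay, y along the gate (+y to the free edge). Tabs rise from a black housing (top 212 mm) to 262 mm either side of its core; 22 mm wide in x, outer faces 44 mm apart along y; squeezed along y to 28 mm against springs (3 to 6 N), they free the gate to come out to the vent stop; let go, they spring out.
- inner_catch_right (a point): Grip point amid the 2 yellow tabs of the right gate's inner catch, on the gate's top rail 95 mm from the hinge axis, 240 mm above the bench. z up, +x into the bay, y along the gate (+y to the hinge). Tabs rise from a black housing (top 212 mm) to 262 mm either side of its core; 22 mm wide in x, outer faces 44 mm apart along y; squeezed along y to 28 mm against springs (3 to 6 N), they free the gate to come out to the vent stop; let go, they spring out.
- outer_catch_left (a point): Grip point amid the 2 red tabs of the left gate's outer catch, 180 mm from the hinge axis, 240 mm above the bench; axes, tabs and springs as at the inner catch. Its longer hooks are the vent stop: they stop the gate at about 0.125 rad until squeezed. Any catch frees when each tab is in by about 7 of its 8 mm. Squeezing red does nothing while the inner catch holds the gate shut.
- outer_catch_right (a point): Grip point amid the 2 red tabs of the right gate's outer catch, 180 mm from the hinge axis, 240 mm above the bench; axes, tabs and springs as at the inner catch. Its longer hooks are the vent stop: they stop the gate at about 0.125 rad until squeezed. Any catch frees when each tab is in by about 7 of its 8 mm. Squeezing red does nothing while the inner catch holds the gate shut.
- outer_tab_left_a: The red tab of the left gate's outer catch nearer the free edge; origin mid of its outer, pressed face, 240 mm above the bench. The two red tabs' origins are 44 mm apart at rest, 28 mm fully squeezed.
- outer_tab_left_b: The red tab of the left gate's outer catch nearer the hinge; origin mid of its outer, pressed face, 240 mm above the bench. The two red tabs' origins are 44 mm apart at rest, 28 mm fully squeezed.
- outer_tab_right_a: The red tab of the right gate's outer catch nearer the free edge; origin mid of its outer, pressed face, 240 mm above the bench. The two red tabs' origins are 44 mm apart at rest, 28 mm fully squeezed.
- outer_tab_right_b: The red tab of the right gate's outer catch nearer the hinge; origin mid of its outer, pressed face, 240 mm above the bench. The two red tabs' origins are 44 mm apart at rest, 28 mm fully squeezed.
- flask: The conical glass flask with an orange sleeve on its neck, base 82 mm across, 140 mm high, 0.22 kg; it stands upright on the floor of one of the two bays about 105 mm behind the gate. Origin: centre of its underside.
- beaker: An empty glass beaker, 68 mm across and 85 mm high, standing in the other bay. Origin: centre of its underside.
- reagent_bottle: An amber bottle, 70 mm across, 150 mm high, standing on the bench to one side of the guard. Origin: centre of its underside.
- tube_rack: A blue test tube rack with tubes, 75 by 110 mm, 120 mm high, standing on the bench to the other side of the guard. Origin: centre of its underside.
Mind the look-alikes: they are no part of the job. Leave any green look-alike of the flask alone.

How it is judged:
By the outcome, as a careful person would: the job done as asked, in the order asked, and still so for the second after the job is handed in, while the arm keeps its last pose, push and grip.
It also fails if it takes over 42 s, if anything falls off the work surface, if the arm or the gripper's body presses on something with over 40 N, if the wrist force passes 120 N, or if a joint passes its speed limit or range.

### The arm

A 7-joint arm with a two-finger parallel gripper is mounted at the origin on the work surface. World frame = base frame: x ahead of the robot, y to its left, z up, the work surface at z = 0. Lengths are in m, angles in rad, forces in N, time in s.
With the tool pointing down it reaches from about 0.425 to 0.825 m from the base axis. Payload 3.6 kg.
Tool frame: the origin (TCP) lies where the fingers leave the gripper's body, on its centre line; the fingertips stand 73 mm ahead of it and the grasp point (between the pads) lies 54 mm ahead of it; x points along the fingers, y is the direction in which the jaws open and shut, and the axes are right-handed (so a half turn about x gives the same grasp; the last joint's range is limited). The gripper opens to 85 mm and grips with 20 to 120 N. Pads are 22 mm wide; open, the fingers measure 114 mm over their backs; the gripper's body (76 mm by 85 mm) begins 54 mm behind the grasp point. The pads swing forward as they close: fully open they stand 13 mm farther back than shut.
Start: joints at [-1.333, 0.615, -0.013, 1.423, 0.008, 1.103, -0.04], TCP at [0.17, 0.627, 0.304] pointing down, gripper open.
Joint ranges: [-3.12, 3.12], [-0.3, 2.06], [-1.34, 1.32], [0.26, 2.42], [-1.36, 4.5], [0.01, 1.98], [-2.84, 2.84]. Speed limits (rad/s): [2.79, 2.79, 3.14, 3.14, 3.14, 3.14, 3.14].

### API

Orientations are given as a unit quaternion [x, y, z, w].
In Python, from station import arm, snapshot, camera_info, ticket gives the robot as it stands. Calls block until the motion is done:
- arm.movep(position, orientation): joint-space move of the TCP to a pose.
- arm.line_to(position, velocity=0.15, ori=None): straight line of the TCP; ori=None keeps the orientation; velocity is the mean speed in m/s.
- arm.move_j(angles): joint-space move.
- arm.move_gripper(opening, effort=None): opening from 0.0 (shut) to 1.0 (fully open); effort is the grip in N (None keeps the last); returns when the fingers have stopped.
- arm.pause(seconds).
- arm.ik(position, orientation): joint angles nearest the present ones, or None.
- snapshot(name): name is "scene" or "top" or "wrist"; returns the picture (400x640x3 uint8, blue, green, red); there is no depth.
- camera_info(name): a dict with "fx", "fy", "cx", "cy" (pixels), "R" (3x3) and "t" (3): a world point X has camera coordinates R X + t; the wrist camera has in their place "T_tool_cam" (4x4, takes a point from camera to tool coordinates, whose origin is the TCP and whose axes are the tool frame's). Camera axes: x right, y down, z forward; pixel columns grow to the right and rows downward; lengths in m; the calibration is good to about 2 mm. The wrist camera is an equidistant fisheye: a pixel r from the principal point sees the ray r / f radians off the axis. A picture is of the moment at which its call begins: read the wrist's pose just before it. camera_info takes no time and is no camera call.
A pose or a line that the arm cannot do raises arm.MotionError and nothing moves.
- ticket.finish_job(): hands the job in, once; it reports no verdict.
Readings, each from a call of its own:
- arm.read_time(): time.
- arm.read_joint_positions(): joint angles.
- arm.read_dq(): joint speeds.
- arm.read_effort(): joint torques, N m.
- arm.read_tool_pos(): TCP position.
- arm.read_eef_rot(): TCP orientation.
- arm.read_ft_force(): force on the tool from outside, world axes, zero at the start.
- arm.read_wrist_torque(): the same for the moment, N m.
- arm.read_opening(): opening from 0.0 (shut) to 1.0 (fully open).
Only numpy, scipy, OpenCV 4.12 (cv2) and the standard library are available. Lean on these libraries where they do the work, as an engineer would, in place of code of your own. Each camera call takes 0.05 s, during which the arm holds its last target.

## Working session

There is one attempt and no reset: what is moved stays moved. The work goes in short steps, each a Python script; the robot and the scene stay as the last script left them, time stands still between calls to the robot, and variables do not carry over. Pictures are saved under pics/ and viewed, and the job is handed in when it is done.

```bash
mkdir -p pics; ls
python3 - <<'E'
from station import arm, snapshot, camera_info, ticket
import cv2
for n in ["scene","top"]:
    cv2.imwrite(f"pics/{n}0.png",snapshot(n)); print(n,camera_info(n))
print(camera_info("wrist"))
print(arm.read_time(),arm.read_tool_pos(),arm.read_eef_rot(),arm.read_opening())
E
```

```text
pics
scene {'fx': 495.54371612223713, 'fy': 495.54371612223713, 'cx': 324.7786154622732, 'cy': 204.20007077903645, 'R': array([[-0.88441603,  0.46662639, -0.00825222],
       [ 0.26642546,  0.49029146, -0.82983839],
       [-0.3831785 , -0.73612098, -0.55794278]]), 't': array([ 0.55277892, -0.02000704,  1.64032828])}
top {'fx': 446.0745962790958, 'fy': 446.0745962790958, 'cx': 327.46498448959, 'cy': 207.61043067099445, 'R': array([[-0.02825837, -0.99954177, -0.0108498 ],
       [-0.99390526,  0.02925272, -0.10628552],
       [ 0.1065542 ,  0.00778022, -0.99427646]]), 't': array([0.02984092, 0.60785597, 1.31063694])}
{'fx': 309.70691628693146, 'fy': 309.70691628693146, 'cx': 318.5724122925221, 'cy': 196.6840526827421, 'T_tool_cam': array([[-3.10430057e-04, -2.61380865e-01,  9.65235695e-01,
        -6.96875456e-02],
       [ 9.99999933e-01,  1.05583589e-04,  3.50202099e-04,
        -3.59711525e-04],
       [-1.93449176e-04,  9.65235739e-01,  2.61380815e-01,
        -6.61165356e-02],
       [ 0.00000000e+00,  0.00000000e+00,  0.00000000e+00,
         1.00000000e+00]])}
0.1 [0.16993311 0.62683213 0.30283057] [ 0.09246738  0.70103483 -0.09415473  0.70081013] 1.0048942546196278
```

View pics/scene0.png

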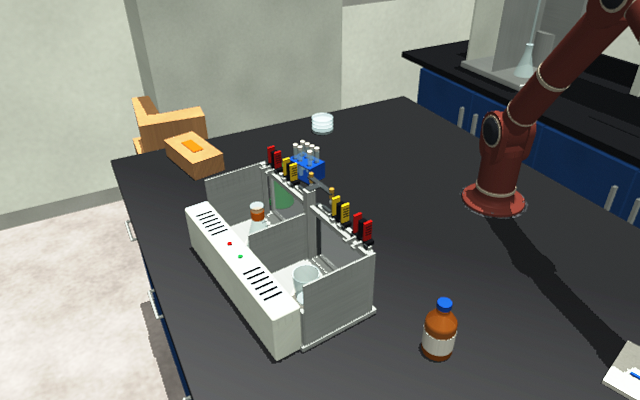

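View pics/top0.png

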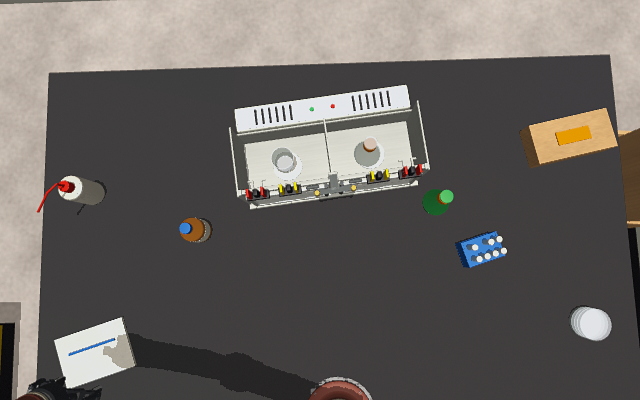

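The orange-sleeved flask, at about (369,147) in the top view, is in the right (-y) bay. The beaker, at about (285,160), is in the left bay. A green flask stands just off the right gate's free edge at (440,200). I'll zoom in to measure.

Run:
```python
import cv2
a=cv2.imread("pics/top0.png")[70:220,220:470]; cv2.imwrite("pics/topz.png",cv2.resize(a,None,fx=3.2,fy=3.2,interpolation=cv2.INTER_CUBIC))
a=cv2.imread("pics/scene0.png")[130:260,250:390]; cv2.imwrite("pics/scz.png",cv2.resize(a,None,fx=4.6,fy=4.6,interpolation=cv2.INTER_CUBIC))
```

```text
(no output)
```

View pics/topz.png

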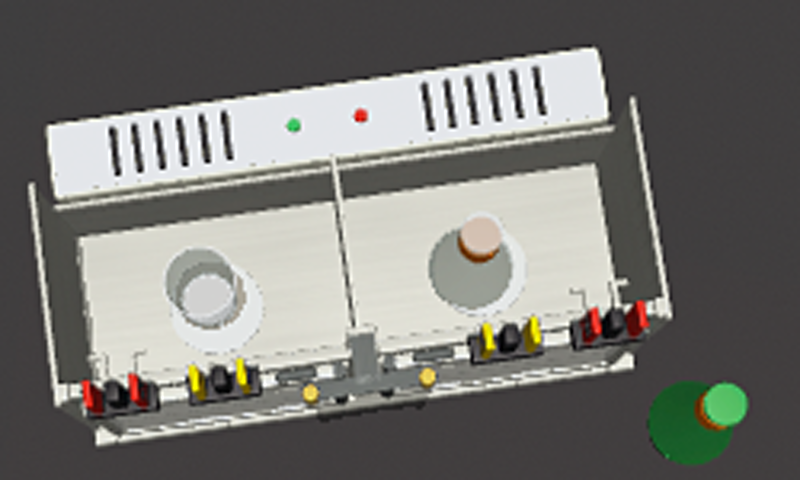

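View pics/scz.png

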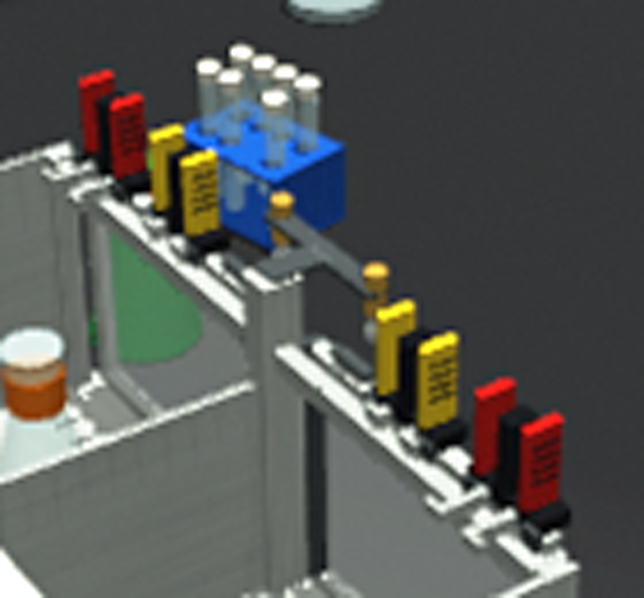

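```bash
cat > h.py <<'E'
import numpy as np, cv2
from scipy.optimize import least_squares
def proj(ci,P):
    q=np.asarray(P)@np.array(ci["R"]).T+ci["t"]
    return np.c_[ci["fx"]*q[:,0]/q[:,2]+ci["cx"],ci["fy"]*q[:,1]/q[:,2]+ci["cy"]]
def W(p,L): # station->world
    x,y,a=p; c,s=np.cos(a),np.sin(a); L=np.atleast_2d(np.asarray(L,float))
    return np.c_[x+c*L[:,0]-s*L[:,1],y+s*L[:,0]+c*L[:,1],L[:,2]]
TH=.007
def tabs():
    out=[]
    for sgn in (1,-1):
        for col,d in (("y",117),("r",202)):
            for o in (1,-1):
                yc=sgn*d/1000+o*(.022-TH/2)
                out.append((col,yc,[[sx*.011,yc+sy*TH/2,z] for sx in(-1,1) for sy in (-1,1) for z in (.214,.262)]))
    return out
def masks(im):
    h=cv2.cvtColor(im,cv2.COLOR_BGR2HSV); S=(h[...,1]>150)&(h[...,2]>70)
    return {"r":(S&((h[...,0]<5)|(h[...,0]>174))).astype(np.uint8),"y":(S&(h[...,0]>21)&(h[...,0]<34)).astype(np.uint8)}
E
python3 - <<'E'
from h import *
from station import camera_info
for n in ("top","scene"):
    m=masks(cv2.imread(f"pics/{n}0.png"))
    for c in m:
        k,l,s,ce=cv2.connectedComponentsWithStats(m[c],connectivity=4)
        for i in range(1,k):
            if s[i,4]>8: print(n,c,s[i],ce[i].round(1))
E
```

```text
top r [331 104   3   4  10] [332.  105.8]
top r [416 164   7  11  53] [418.7 169.4]
top r [403 166   5  11  32] [405.3 170.8]
top r [ 37 181  38  31 235] [ 58.5 189.7]
top r [260 187   6  10  30] [261.8 191.6]
top r [246 189   6  10  43] [248.3 194. ]
top y [384 169   5  11  43] [385.9 174.3]
top y [371 171   4  11  31] [372.1 176.2]
top y [294 182   4  11  28] [295.2 187.1]
top y [279 184   5  11  39] [281.  189.1]
top y [351 185   5   6  20] [353.1 187.6]
top y [315 190   4   5  15] [316.5 192.1]
top y [  0 325   2  40  60] [3.000e-01 3.412e+02]
scene r [632   0   8  15  69] [636.6   6. ]
scene r [493 111  10  11  45] [499.2 115.1]
scene r [501 122   8  14  53] [503.8 128.9]
scene r [530 125   6  10  38] [532.3 129.9]
scene r [267 145   8  18  75] [269.9 152. ]
scene r [505 146  18   7  79] [512.9 149.3]
scene r [274 150   8  19 104] [277.  158.8]
scene r [510 153   4   5  10] [511.8 154.9]
scene r [462 184  63  32 554] [493.8 202.2]
scene r [485 201   6   5  13] [487.6 202.9]
scene r [353 212   9  21 124] [356.1 220.8]
scene r [363 219  10  22 148] [366.7 229.7]
scene r [228 242   4   3  10] [229.2 243.1]
scene y [282 157   8  19  89] [285.  164.6]
scene y [289 163   9  18 131] [292.8 171.3]
scene y [332 195   8  21 113] [334.7 203.9]
scene y [341 202   9  21 151] [344.5 212.1]
```

```bash
cat > fit.py <<'E'
from h import *
from station import camera_info
obs={"top":[(418.7,169.4),(405.3,170.8),(261.8,191.6),(248.3,194),(385.9,174.3),(372.1,176.2),(295.2,187.1),(281,189.1)],
"scene":[(269.9,152),(277,158.8),(356.1,220.8),(366.7,229.7),(285,164.6),(292.8,171.3),(334.7,203.9),(344.5,212.1)]}
order=[("r",-.2205),("r",-.1835),("r",.1835),("r",.2205),("y",-.1355),("y",-.0985),("y",.0985),("y",.1355)]
T=tabs()
def pred(ci,p,n):
    out=[]
    for c,y in order:
        t=min((t for t in T if t[0]==c),key=lambda t:abs(t[1]-y))
        hu=cv2.convexHull(proj(ci,W(p,t[2])).astype(np.float32)); M=cv2.moments(hu); out.append((M["m10"]/M["m00"],M["m01"]/M["m00"]))
    return np.array(out)
for ns in (["top"],["scene"],["top","scene"]):
    f=lambda p:np.concatenate([(pred(camera_info(n),p,n)-np.array(obs[n])-.0).ravel() for n in ns])
    r=least_squares(f,[.55,0,.1],diff_step=1e-4)
    print(ns,r.x,np.sqrt(np.mean(r.fun**2))); 
    for n in ns: print((pred(camera_info(n),r.x,n)-np.array(obs[n])).round(1).tolist())
p=r.x
for k,L in dict(hinge=[0,-.022,.24],inner=[0,-.117,.24],outer=[0,-.202,.24]).items(): print(k,W(p,L))
# ground intersections top cam
ci=camera_info("top");R=np.array(ci["R"]);C=-R.T@ci["t"]
def g(u,v,z):
    d=R.T@[(u-ci["cx"])/ci["fx"],(v-ci["cy"])/ci["fy"],1]; return C+d*(z-C[2])/d[2]
def loc(X): 
    c,s=np.cos(p[2]),np.sin(p[2]); d=X-np.r_[p[:2],0]; return (c*d[0]+s*d[1],-s*d[0]+c*d[1])
for k,a in dict(green_base=(434.5,203,.02),green_top=(446.5,196.5,.14),rack=(482,249,.1),orange=(370,144,.14)).items(): X=g(*a);print(k,X,loc(X))
E
python3 fit.py
```

```text
['top'] [ 0.6528655  -0.00688808  0.1145266 ] 0.3699153879857054
[[0.0, -0.1], [-0.9, 0.6], [0.8, 0.2], [-0.0, -0.2], [0.0, -0.3], [-0.5, -0.1], [0.3, -0.1], [0.2, -0.0]]
['scene'] [ 0.65596444 -0.00358212  0.11301713] 0.5056027796788353
[[0.3, 1.1], [-0.3, -0.6], [0.3, 0.5], [-0.2, -0.4], [0.4, 0.5], [-0.3, -0.6], [0.3, 0.4], [-0.5, -0.6]]
['top', 'scene'] [ 0.65391586 -0.0062604   0.11346435] 0.6304737803982355
[[-0.2, -0.4], [-1.1, 0.3], [0.6, -0.3], [-0.3, -0.7], [-0.2, -0.6], [-0.7, -0.5], [0.0, -0.5], [-0.1, -0.5]]
[[0.6, 0.5], [-0.0, -1.2], [0.5, -0.4], [-0.0, -1.3], [0.7, -0.1], [-0.1, -1.3], [0.5, -0.4], [-0.2, -1.4]]
hinge [[ 0.65640673 -0.02811893  0.24      ]]
inner [[ 0.66716273 -0.12250807  0.24      ]]
outer [[ 0.67678652 -0.2069615   0.24      ]]
green_base [ 0.61431861 -0.31271594  0.02      ] (np.float64(-0.07403984977909642), np.float64(-0.3000017427636539))
green_top [ 0.61817362 -0.31880629  0.14      ] (np.float64(-0.07089918569304701), np.float64(-0.30648938999973785))
rack [ 0.4710574  -0.42060602  0.1       ] (np.float64(-0.22859529419484548), np.float64(-0.390977885241606))
orange [ 0.773049   -0.11304692  0.14      ] (np.float64(0.10627660954100084), np.float64(-0.11958824916239834))
```

```bash
cat >> h.py <<'E'
from scipy.spatial.transform import Rotation as Ro
P0=[.65392,-.00626,.11346]
def catch(p,th,r,z=.24):  # right gate world point at angle th, radius r
    a=p[2]-th   # gate y-axis direction: local +y rotated clockwise
    h=W(p,[0,-.022,z])[0]
    return h+np.array([-np.sin(a)*-r,np.cos(a)*-r,0])
def ori(p,th,flip=False):
    a=p[2]-th; y=np.array([-np.sin(a),np.cos(a),0])*(-1 if flip else 1); x=np.array([0,0,-1.])
    return Ro.from_matrix(np.c_[x,y,np.cross(x,y)]).as_quat().tolist()
E
python3 - <<'E'
from h import *
from station import arm
R=Ro.from_quat(arm.read_eef_rot()).as_matrix(); print(R.round(2))
for f in (False,True):
    for r,th,z in ((.095,0,.42),(.095,0,.4),(.095,0,.294),(.18,0,.294),(.18,.1,.294),(.18,.5,.294),(.18,1,.294),(.18,1.57,.294)):
        c=catch(P0,th,r,z); q=arm.ik(c.tolist(),ori(P0,th,f)); print(f,r,th,z,c.round(3),None if q is None else np.round(q,2))
print(arm.ik([.17,.627,.40],arm.read_eef_rot()))
E
```

```text
[[-0.    0.26  0.97]
 [-0.    0.97 -0.26]
 [-1.   -0.   -0.  ]]
False 0.095 0 0.42 [ 0.667 -0.123  0.42 ] [-0.04  0.62  0.39  1.13 -0.23  1.43  2.  ]
False 0.095 0 0.4 [ 0.667 -0.123  0.4  ] [-0.03  0.62  0.36  1.17 -0.21  1.38  1.99]
False 0.095 0 0.294 [ 0.667 -0.123  0.294] [ 0.05  0.68  0.19  1.35 -0.13  1.13  1.94]
False 0.18 0 0.294 [ 0.677 -0.207  0.294] [ 0.16  0.73  0.22  1.24 -0.16  1.18  2.06]
False 0.18 0.1 0.294 [ 0.659 -0.208  0.294] [ 0.14  0.7   0.25  1.31 -0.18  1.16  2.  ]
False 0.18 0.5 0.294 [ 0.589 -0.195  0.294] [ 0.04  0.6   0.41  1.54 -0.26  1.05  1.7 ]
False 0.18 1 0.294 [ 0.517 -0.142  0.294] [-0.2   0.52  0.66  1.78 -0.37  0.97  1.29]
False 0.18 1.57 0.294 [ 0.478 -0.049  0.294] [-0.34  0.41  0.56  1.92 -0.28  0.89  0.47]
True 0.095 0 0.42 [ 0.667 -0.123  0.42 ] [-0.25  0.72  0.9   1.14 -0.54  1.51 -0.91]
True 0.095 0 0.4 [ 0.667 -0.123  0.4  ] [-0.25  0.73  0.89  1.18 -0.54  1.47 -0.9 ]
True 0.095 0 0.294 [ 0.667 -0.123  0.294] [-0.25  0.79  0.82  1.36 -0.58  1.24 -0.85]
True 0.18 0 0.294 [ 0.677 -0.207  0.294] [-0.14  0.87  0.93  1.26 -0.69  1.33 -0.7 ]
True 0.18 0.1 0.294 [ 0.659 -0.208  0.294] [-0.17  0.86  0.98  1.32 -0.71  1.32 -0.75]
True 0.18 0.5 0.294 [ 0.589 -0.195  0.294] [-0.22  0.74  0.94  1.55 -0.63  1.18 -1.12]
True 0.18 1 0.294 [ 0.517 -0.142  0.294] [-0.43  0.69  1.14  1.79 -0.69  1.13 -1.52]
True 0.18 1.57 0.294 [ 0.478 -0.049  0.294] [-0.66  0.59  1.14  1.93 -0.63  1.03 -2.27]
[-1.33456008  0.55263762 -0.00930421  1.26386344  0.00494188  1.32751957
 -0.03758086]
```

Run:
```python
from h import *
from station import arm,snapshot
t=arm.read_time
arm.line_to([.17,.627,.40],velocity=.25); print(t())
arm.movep(catch(P0,0,.12,.39).tolist(),ori(P0,0)); print(t())
arm.move_gripper(.7,30); print(t(),arm.read_opening())
p,q=arm.read_tool_pos(),arm.read_eef_rot()
im=snapshot("wrist"); cv2.imwrite("pics/w1.png",im); np.savez("w1.npz",p=p,q=q)
print(t(),p,catch(P0,0,.12,.39),q,arm.read_ft_force())
```

```text
0.6333
3.8583
4.2417 0.7041124682254996
4.2917 [ 0.67001592 -0.14725422  0.38999518] [ 0.66999677 -0.14734698  0.39      ] [-0.0401419   0.70596882  0.0401344   0.70596451] [ 0.70103064 -0.46206487 -0.38403483]
```

View pics/w1.png

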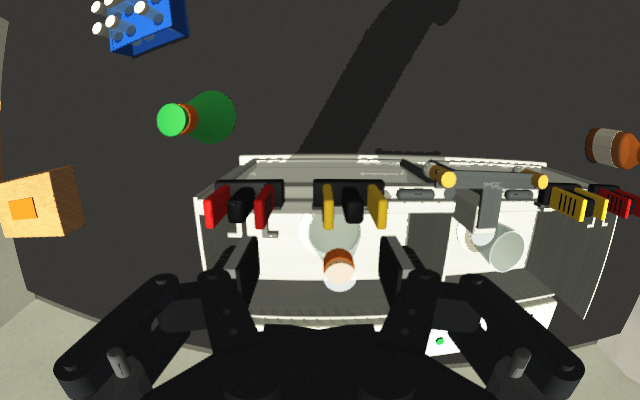

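Wrist view: the right red tabs are at about (217,205) and (264,203), the yellow ones at (328,205) and (377,205), all undisturbed. Next I fit the pose from these.

```bash
cat > fitw.py <<'E'
from h import *
from station import camera_info
def wproj(ci,p,q,X):
    Rt=Ro.from_quat(q).as_matrix(); T=ci["T_tool_cam"]
    c=((X-p)@Rt-T[:3,3])@T[:3,:3]
    rr=np.hypot(c[:,0],c[:,1]); th=np.arctan2(rr,c[:,2])
    return np.c_[ci["cx"]+ci["fx"]*th*c[:,0]/rr,ci["cy"]+ci["fy"]*th*c[:,1]/rr]
if __name__=="__main__":
    ci=camera_info("wrist"); d=np.load("w1.npz"); im=cv2.imread("pics/w1.png"); m=masks(im)
    obs=[]
    for c in m:
        k,l,s,ce=cv2.connectedComponentsWithStats(m[c],connectivity=4)
        for i in range(1,k):
            if s[i,4]>100 : print(c,s[i],ce[i].round(1)); obs.append((c,*ce[i],s[i]))
    T=[t for t in tabs() if t[1]<0]
    def pred(par,t):
        hu=cv2.convexHull(wproj(ci,d["p"],d["q"],W(par,t[2])).astype(np.float32)); M=cv2.moments(hu); return np.array([M["m10"]/M["m00"],M["m01"]/M["m00"]]),hu
    O=[]
    for t in T:
        u=pred(P0,t)[0]; o=min((o for o in obs if o[0]==t[0]),key=lambda o:np.hypot(o[1]-u[0],o[2]-u[1])); O.append(o[1:3]); print(t[:2],u.round(1),o[1:3])
    f=lambda par:np.concatenate([pred(par,t)[0]-o for t,o in zip(T,O)])
    r=least_squares(f,P0,diff_step=1e-4); print(r.x,r.fun.round(1))
    for t in T: cv2.polylines(im,[pred(r.x,t)[1].astype(np.int32)],True,(255,0,255),1)
    cv2.imwrite("pics/w1f.png",cv2.resize(im[140:260,180:480],None,fx=2.6,fy=2.6))
    for R in(.095,.18): print(catch(r.x,0,R),catch(P0,0,R))
E
python3 fitw.py
```

```text
r [203 185  27  44 769] [215.6 206.2]
r [253 185  20  44 473] [261.4 206.4]
r [598 188  34  31 427] [617.  202.8]
r [615 189  25  28 178] [632.2 201.1]
y [323 184  11  46 447] [327.7 206.8]
y [367 184  21  45 652] [376.9 205.8]
y [549 187  39  35 712] [568.6 203.4]
y [574 187  35  34 399] [595.9 203.3]
('y', -0.0985) [377.4 206.3] (np.float64(376.8634969325153), np.float64(205.78067484662577))
('y', -0.1355) [328. 207.] (np.float64(327.7136465324385), np.float64(206.75615212527964))
('r', -0.18350000000000002) [262.8 206.3] (np.float64(261.44397463002116), np.float64(206.384778012685))
('r', -0.2205) [216.  205.8] (np.float64(215.59037711313394), np.float64(206.21196358907673))
[ 0.65292196 -0.00689364  0.11971472] [-0.1 -0.  -0.4 -0.   0.7  0.1 -0.1 -0.1]
[ 0.66689515 -0.12305624  0.24      ] [ 0.66716636 -0.12250773  0.24      ]
[ 0.67704661 -0.20744787  0.24      ] [ 0.67678978 -0.2069612   0.24      ]
```

View pics/w1f.png

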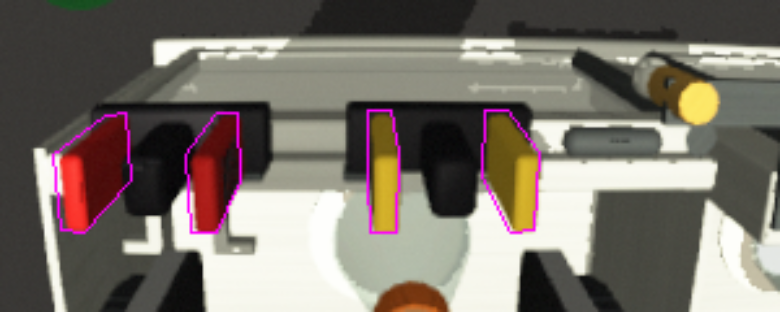

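```bash
echo 'P=[.6530,-.0068,.1170]' >> h.py
python3 - <<'E'
from h import *
from station import arm,snapshot
t=arm.read_time
arm.line_to(catch(P,0,.095,.37).tolist(),velocity=.15,ori=ori(P,0))
arm.line_to(catch(P,0,.095,.296).tolist(),velocity=.1); print(t(),arm.read_ft_force())
arm.move_gripper(0.,40); print(t(),arm.read_opening(),arm.read_ft_force(),arm.read_wrist_torque())
cv2.imwrite("pics/w2.png",snapshot("wrist"));cv2.imwrite("pics/t2.png",cv2.resize(snapshot("top")[130:230,300:460],None,fx=4,fy=4))
E
```

```text
5.5417 [-0.48043749 -0.60129472 -0.00501216]
5.925 0.31549177494134817 [-1.14568899  1.06150686  5.6670776 ] [ 0.31448485  0.2734534  -0.06295792]
```

View pics/w2.png

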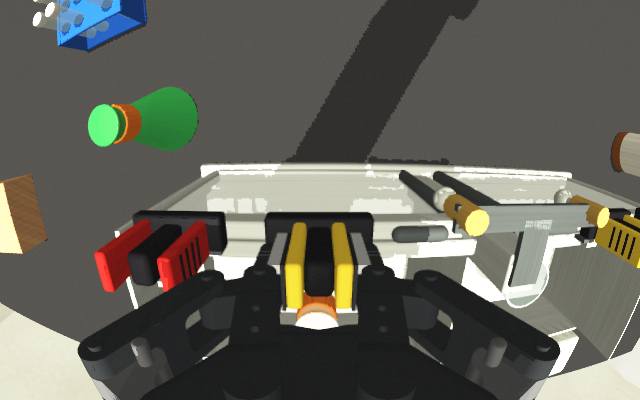

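The yellow tabs at (296,265) and (342,265) are pressed in against the core, and the opening is about 27 mm, so the catch is squeezed. Now I draw the gate out to the vent stop.

Run:
```python
from h import *
from station import arm,snapshot
t=arm.read_time
for th in (.04,.08,.105,.12,.13,.14):
    arm.line_to(catch(P,th,.095,.296).tolist(),velocity=.04,ori=ori(P,th))
    F=arm.read_ft_force(); print(th,t(),np.round(F,1),np.round(arm.read_wrist_torque(),2),round(arm.read_opening(),3))
    if np.hypot(*F[:2])>9: break
p,q=arm.read_tool_pos(),arm.read_eef_rot(); print(p,catch(P,th,.095,.296))
cv2.imwrite("pics/w3.png",snapshot("wrist"))
```

```text
0.04 6.275 [-0.2  2.5  5. ] [0.32 0.22 0.16] 0.317
0.08 6.525 [-0.7  1.7  6.4] [0.38 0.18 0.18] 0.311
0.105 6.775 [-0.7  1.5  6.5] [0.36 0.2  0.19] 0.314
0.12 7.025 [-0.4  1.1  5.8] [0.3  0.16 0.28] 0.312
0.13 7.275 [1.9 1.3 5.8] [ 0.29 -0.13  0.74] 0.318
0.14 7.525 [3.8 0.7 6.4] [ 0.28 -0.69  1.17] 0.314
[ 0.65592864 -0.12280741  0.29815848] [ 0.65338332 -0.12362447  0.296     ]
```

View pics/w3.png

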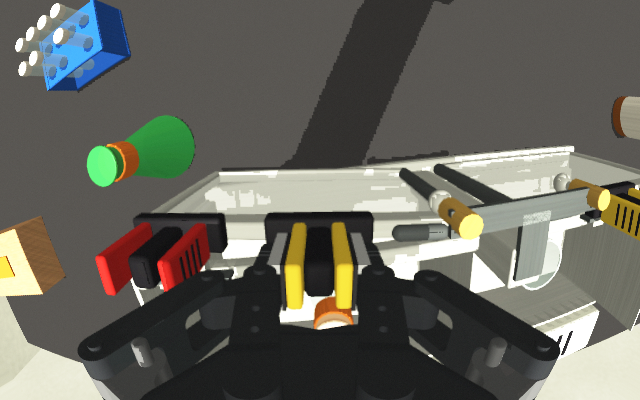

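The moment builds from 0.13 rad commanded, so the gate is at the vent stop. Next I release yellow, rise and check where the gate rests.

```bash
python3 - <<'E'
from h import *
from station import arm,snapshot
t=arm.read_time
arm.line_to(catch(P,.123,.095,.296).tolist(),velocity=.04,ori=ori(P,.123))
arm.move_gripper(.7); arm.pause(.2); print(t(),arm.read_opening(),arm.read_ft_force())
arm.line_to(catch(P,.123,.095,.38).tolist(),velocity=.15)
arm.line_to(catch(P,.10,.15,.38).tolist(),velocity=.15,ori=ori(P,.10))
p,q=arm.read_tool_pos(),arm.read_eef_rot(); np.savez("w4.npz",p=p,q=q)
cv2.imwrite("pics/w4.png",snapshot("wrist")); print(t())
E
cat > fitg.py <<'E'
import sys
from h import *; from fitw import wproj
from station import camera_info
n=sys.argv[1]; ci=camera_info("wrist"); d=np.load(n+".npz"); im=cv2.imread(f"pics/{n}.png"); m=masks(im)
def box(th,r,o):
    yc=r-o*(.022-TH/2); a=P[2]-th; h=W(P,[0,-.022,0])[0]; ux=np.array([np.cos(a),np.sin(a),0]); uy=np.array([np.sin(a),-np.cos(a),0])
    return np.array([h+sx*.011*ux+(yc+sy*TH/2)*uy+[0,0,z] for sx in(-1,1) for sy in(-1,1) for z in(.214,.262)])
def hull(th,r,o):
    hu=cv2.convexHull(wproj(ci,d["p"],d["q"],box(th,r,o)).astype(np.float32)); M=cv2.moments(hu); return np.array([M["m10"]/M["m00"],M["m01"]/M["m00"]]),hu
L=[("y",.095,1),("y",.095,-1),("r",.18,1),("r",.18,-1)]; O=[]
for c,r,o in L:
    k,l,s,ce=cv2.connectedComponentsWithStats(m[c],connectivity=4); u=hull(.1,r,o)[0]
    i=min((i for i in range(1,k) if s[i,4]>150),key=lambda i:np.hypot(*(ce[i]-u))); O.append(ce[i]); print(c,o,u.round(1),ce[i].round(1))
f=lambda x:np.concatenate([hull(x[0],r,o)[0]-b for (c,r,o),b in zip(L,O)])
s=least_squares(f,[.1],diff_step=1e-3); print("gate angle",s.x,s.fun.round(1))
for c,r,o in L: cv2.polylines(im,[hull(s.x[0],r,o)[1].astype(np.int32)],True,(255,0,255),1)
cv2.imwrite(f"pics/{n}f.png",im)
E
python3 fitg.py w4
```

```text
8.4417 0.6971849284332519 [ 0.0399619   0.33390043 -0.08666261]
9.7167
y 1 [418.9 210.4] [419.3 210.5]
y -1 [369.7 211.2] [371.2 210.9]
r 1 [301.2 211.8] [301.7 212. ]
r -1 [249.8 211. ] [250.7 210.8]
gate angle [0.10036114] [-0.4 -0.2 -1.5  0.2 -0.5 -0.2 -0.9  0.2]
```

View pics/w4f.png

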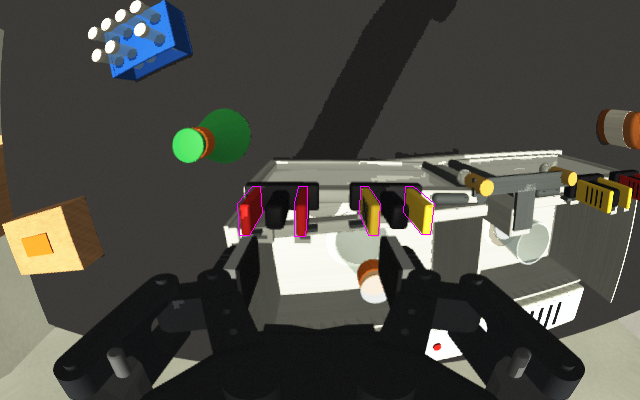

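The gate rests at 0.100 rad as expected, and both yellow tabs (371,211 and 419,210) have sprung back out. Now I squeeze red and swing.

Run:
```python
from h import *
from station import arm,snapshot
t=arm.read_time
arm.line_to(catch(P,.1,.18,.37).tolist(),velocity=.15)
arm.line_to(catch(P,.1,.18,.296).tolist(),velocity=.1); print(t(),arm.read_ft_force())
arm.move_gripper(0.,45); print(t(),arm.read_opening(),np.round(arm.read_ft_force(),1))
cv2.imwrite("pics/w5.png",snapshot("wrist"))
for th in (.14,.18,.25,.3):
    arm.line_to(catch(P,th,.18,.296).tolist(),velocity=.06,ori=ori(P,th))
    F=arm.read_ft_force(); print(th,t(),np.round(F,1),np.round(arm.read_wrist_torque(),2),round(arm.read_opening(),3))
    if np.linalg.norm(F)>20: break
cv2.imwrite("pics/w6.png",snapshot("wrist"))
```

```text
10.9667 [ 0.33171015 -0.02542989 -0.90059493]
11.3583 0.3136877100764458 [-1.6  2.7  6. ]
0.14 11.675 [0.4 1.6 6.9] [0.37 0.06 0.06] 0.32
0.18 11.9417 [0.  2.7 5.2] [0.38 0.04 0.12] 0.317
0.25 12.3 [0.7 2.7 6.5] [ 0.49 -0.02  0.12] 0.315
0.3 12.6 [0.8 2.2 5.2] [ 0.38 -0.01  0.13] 0.312
```

View pics/w6.png

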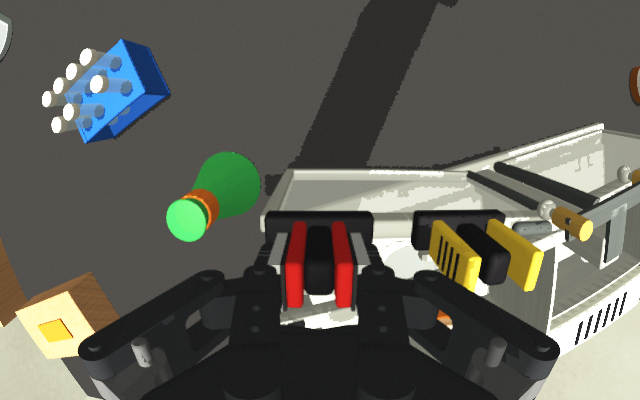

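The red tabs (295,265 and 343,265) are squeezed and the gate is past the vent stop at 0.3 rad, clear of the green flask. I continue the swing.

Run:
```python
from h import *
from station import arm,snapshot
t=arm.read_time
for th in list(np.arange(.4,1.5,.1))+[1.5,1.57]:
    arm.line_to(catch(P,th,.18,.296).tolist(),velocity=.07,ori=ori(P,th))
    F=arm.read_ft_force(); print(round(th,2),round(t(),2),np.round(F,1),np.round(arm.read_wrist_torque(),2),round(arm.read_opening(),3))
    if np.linalg.norm(F)>22: print("stop");break
p,q=arm.read_tool_pos(),arm.read_eef_rot(); np.savez("w7.npz",p=p,q=q); print(p,catch(P,th,.18,.296))
cv2.imwrite("pics/w7.png",snapshot("wrist"))
cv2.imwrite("pics/t7.png",cv2.resize(snapshot("top")[70:270,200:520],None,fx=2.5,fy=2.5));cv2.imwrite("pics/s7.png",snapshot("scene"))
```

```text
0.4 13.06 [1.8 2.4 6.9] [0.35 0.02 0.18] 0.313
0.5 13.47 [1.6 1.7 7.3] [ 0.27 -0.29  0.4 ] 0.315
0.6 13.88 [2.1 1.6 7. ] [ 0.32 -0.14  0.22] 0.311
0.7 14.28 [2.5 2.1 8.4] [ 0.3  -0.15  0.26] 0.317
0.8 14.69 [1.7 2.2 8.4] [ 0.32 -0.05  0.27] 0.315
0.9 15.1 [0.4 3.2 9.5] [0.38 0.09 0.27] 0.31
1.0 15.51 [-1.3  4.7 11.5] [0.55 0.38 0.1 ] 0.311
1.1 15.92 [ 1.7  2.5 10.9] [0.3  0.08 0.38] 0.315
1.2 16.32 [ 1.   1.6 10.1] [0.23 0.1  0.41] 0.31
1.3 16.73 [ 0.3  1.1 11.6] [0.21 0.24 0.45] 0.31
1.4 17.14 [ 0.5  1.1 11.8] [0.16 0.3  0.5 ] 0.318
1.5 17.55 [-0.5  1.8 11.8] [0.11 0.4  0.45] 0.313
1.57 17.88 [-1.   0.9 13.2] [0.19 0.48 0.51] 0.314
[ 0.47819414 -0.05039771  0.29808974] [ 0.47681553 -0.04980393  0.296     ]
```

View pics/w7.png

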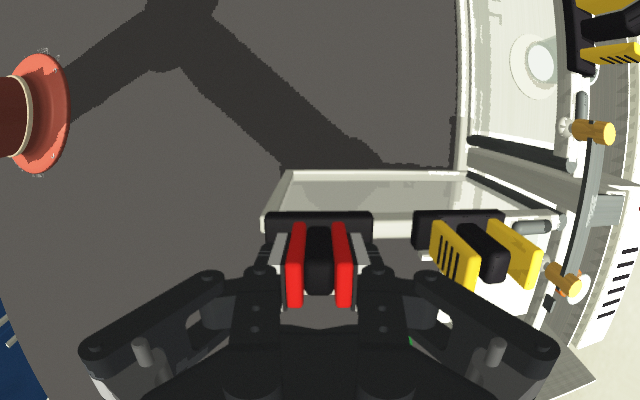

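View pics/t7.png

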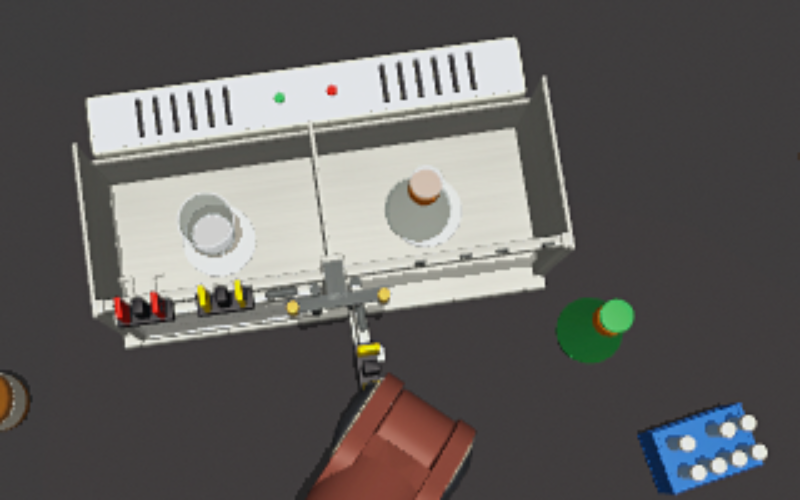

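View pics/s7.png

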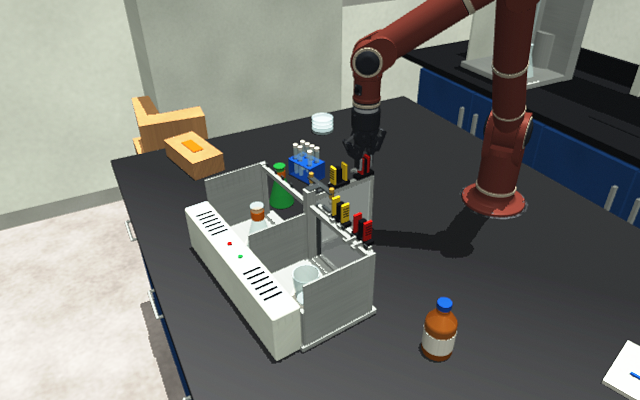

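The gate stands square, the left gate is shut, and the glassware and bench items are where they were. One last hold check, then I hand in.

Run:
```python
from h import *
from station import arm,ticket
for _ in range(2):
    p=np.array(arm.read_tool_pos()); d=p-W(P,[0,-.022,p[2]])[0]
    y=Ro.from_quat(arm.read_eef_rot()).as_matrix()[:,1]
    print("gate th from pos",P[2]-np.arctan2(d[0],-d[1]) if 0 else P[2]-np.arctan2(-(-d[0]),-d[1]) , "from ori",P[2]-np.arctan2(-y[0],y[1]),np.hypot(*d[:2]),arm.read_opening(),np.round(arm.read_ft_force(),1),arm.read_time())
    arm.pause(.6)
ticket.finish_job()
```

```text
gate th from pos 1.5651443069892443 from ori 1.565693444658385 0.17869827449498948 0.3146480678875527 [-1.4  2.1 13. ] 18.0333
gate th from pos 1.5650628616130466 from ori 1.5655969427333334 0.1786739681008328 0.31273274489618397 [-1.1  0.6 13.4] 18.6333
the job is handed in; nothing more can be done
```

The right (-y) bay, which holds the orange-sleeved flask, has its gate wide open. The gripper is still holding the red catch squeezed, and the job was handed in at about 19 s of the 42 s allowed.

- **Yellow catch:** I squeezed it and drew the gate out to the vent stop, where the wrist moment rose sharply. After I let go, the wrist picture showed both tabs sprung back out and the gate resting at 0.100 rad.
- **Red catch:** I kept it squeezed (about 27 mm by the gripper reading, 28 mm nominal) while swinging the gate past the detent.
- **Final position:** the gate stood at about 1.565 rad, worked out from both the tool's position and its orientation. It held steady over a 0.6 s check.
- **Surroundings:** the last pictures showed the left gate shut. The flask, beaker, green look-alike, bottle and rack all looked unmoved.

No checks failed or disagreed. The wrist showed a steady upward force of about 13 N while gripping, well below the limit.

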